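# Time the drive pulley and hold the belt tensioner wound back

## Task

The belt drive on the bench plate is being made ready for a new belt. First turn the toothed pulley until the metal flag on its rim points squarely at the pickup block, and let go of it; then swing the spring-loaded tensioner arm by its roller, away from the pulley, all the way to its stop, and finish while still holding it there, because the spring pulls it back as soon as it is let go. The pulley must stay timed, and the screwdriver, jar, bearing and collet lying around are to be left where they are.

Things in the scene. Friction and masses are not known exactly. Their poses are not given: they have to be found in the camera images.
- hub (a point): Centre of the toothed pulley's gripping part, on its vertical axis: an aluminium upright cylinder 44 mm across, from 40 to 90 mm above the table (a 3 mm bolt head on top), this point half-way up (65 mm). Under it a round flange 80 mm across, top at 40 mm. The pulley turns without end on a bearing on the plate, with a light friction (0.06 N m) that keeps it where it is left.
- flag_tip (a point): Outer end of the flag, at the top edge: a plain brass bar 12 mm wide and 12 mm high that sticks 12 mm out of the rim of the pulley's flange, this point 52 mm from the pulley's axis and 42 mm above the table. It turns with the pulley.
- pickup: Black pickup (sensor) block, fixed on the plate beside the pulley, somewhere else around it at each start: 34 mm long radially, 26 mm wide, top 42 mm above the table, with a steel nose 16 mm across towards the pulley. Origin on the pulley's axis at table height; its x axis points from there to the middle of the nose: the flag is timed when it lies along it.
- pickup_face (a point): Middle of the face of the pickup's nose, 55 mm from the pulley's axis and 34 mm above the table; 3 mm beyond the flag's end when the flag faces it.
- pivot (a point): Point on the vertical pivot axis of the tensioner arm, 40 mm above the table: the pivot body is a dark steel disc 52 mm in diameter fixed on the plate by a lug, with a steel boss 40 mm across turning on it (boss top 44 mm above the table).
- roller (a point): Centre of the tensioner's roller: a plain grey upright cylinder 26 mm in diameter and 48 mm high standing on the free end of the steel arm, fixed to the arm, 100 mm from the pivot axis; this point is half-way up the roller, 66 mm above the table (roller from 42 to 90 mm, a bolt head 3 mm high on top). The arm is 16 mm wide, from 30 to 42 mm above the table.
- idler_arm (a joint): Tensioner arm's angle about its vertical pivot, rad: 0 at rest, growing anticlockwise seen from above as the roller swings away from the pulley, 0.85 hard on its stop (steel post 14 mm across, 44 mm high, 60 mm from the pivot). The spring pulls with about 3 N at the roller at rest, evenly up to 8 N at the stop, and swings the arm back when let go.
- plate: Aluminium base plate of the drive, 250 x 380 x 12 mm, fixed on the table; origin at the middle of its underside, its y axis along its length.
- screwdriver: Bystander: screwdriver with a red handle, 190 mm long, lying on the table beside the plate.
- grease_jar: Bystander: white jar, 60 mm across, 65 mm high, standing on the table beyond the pickup's end of the plate; origin under its centre.
- bearing: Bystander: steel ball-bearing ring, 48 mm across, 14 mm high, lying loose on the plate near its far edge, at the pickup's end.
- collet: Bystander: steel collet, 32 mm across, 45 mm high, standing loose on the plate near the middle of its far edge.

How it is judged:
On the way, in this order (a step that is already met when the one before it is completed fails the run):
1. the flag points at the pickup and the pulley has been let go (y of flag_tip in the frame of pickup between -0.008 and 0.008 m and x of flag_tip in the frame of pickup above 0.04 m and contact force between anything else and pulley below 0.3 N), for 0.3 s.
2. the tensioner arm is swung against its stop (value of joint idler_arm above 0.8 rad), for 0.3 s.
At the end, for the whole second after the job is handed in: The robot's fingers hold the tensioner arm within 0.05 rad of its stop (joint above 0.80 of 0.85), still and with at least 2 N on it, through the last second, and the flag lies within 8 mm sideways (about 9 degrees) of the line from the pulley's axis to the pickup's face (value of joint idler_arm above 0.8 rad and velocity of joint idler_arm below 0.1 rad/s and contact force between the fingers and idler_arm above 2 N and y of flag_tip in the frame of pickup between -0.008 and 0.008 m and x of flag_tip in the frame of pickup above 0.04 m); the arm keeps its last pose, push and grip.
It fails at once if a bystander is pushed more than 20 mm or knocked over (distance of any of screwdriver, grease_jar, bearing, collet from where it was at the start of the episode above 0.02 m or angle between any of grease_jar, collet's own z axis and vertical above 0.5 rad).
It also fails if it takes over 58 s, if anything falls off the work surface, if the arm or the gripper's body presses on something with over 40 N, if the wrist force passes 120 N, or if a joint passes its speed limit or range.

## Robot

A 6-joint arm with a two-finger parallel gripper is mounted at the origin on the work surface. World frame = base frame: x ahead of the robot, y to its left, z up, the work surface at z = 0. Lengths are in m, angles in rad, forces in N, time in s.
With the tool pointing down it reaches from about 0.275 to 0.975 m from the base axis. Payload 8.4 kg.
Tool frame: the origin (TCP) lies at the very end of the fingers, on their centre line; the grasp point (between the pads) lies 19 mm behind it; z points along the fingers, y is the line along which they close (so a half turn about z gives the same grasp; the last joint's range is limited). The gripper opens to 92 mm and grips with 3 to 60 N. Pads are 20 mm wide; open, the fingers measure 128 mm over their backs; the gripper's body (75 mm by 189 mm) begins 69 mm behind the grasp point.
Start: joints at [1.134, 0.353, 1.633, -0, 1.155, -0.002], TCP at [0.263, 0.567, 0.215] pointing down, gripper open.
Joint ranges: [-2.63, 2.63], [-0.92, 2.1], [0.06, 2.66], [-1.3, 4.44], [0, 2.69], [-3.02, 3.02]. Speed limits (rad/s): [2.22, 2.22, 2.79, 3.14, 3.14, 3.14].

## Interface

Orientations are given as a rotation vector (axis times angle).
In Python, from station import ctrl gives the robot as it stands.
- The arm moves only by the tool arm_command, never from a script. Its argument "increments" is one flat list of numbers, 5 for each row, row after row: the shift along the tool's x, y, z normalised to -1 to 1, where 1 is 25 mm, then the turn about the tool's z normalised to -1 to 1, where 1 is 5 degrees, then the gripper command: -1 is fully open, 1 is shut, values between are in proportion. In form: [x, y, z, turn, gripper, x, y, z, turn, gripper, ...]. A call has exactly 8 rows; each row shifts and turns the commanded pose from where the row before left it, along the tool's axes as they then stand; what a row does not reach is not made up. A row lasts 1/8 s, in which the tool goes at most 62.5 mm and 10.7 degrees, less where a joint would pass 70% of its speed; a pose out of reach is approached as far as the arm can. A call with a number of a shift or a turn outside -1 to 1 is refused whole. A call with a gripper value outside its range is refused whole. The fingers move at their own pace and stop on an object; "squeeze" is the grip in N (left out, the last holds). Time passes only in rows, so rows that do not move let the fingers close, or fill a call up. It gives the time, the measured TCP pose, the force, the opening and the grip force at its end, in the units of the state.
- ctrl.state(): the state, without advancing time (a new reading comes with each control period).
- ctrl.camera(name): name is "side" or "top" or "wrist"; returns a dict with "frame" (400x640x3 uint8, red, green, blue), "fovy" (degrees; the focal length in pixels is half the picture's height over the tangent of half this angle, whatever the lens; pixels are square), "cx", "cy" (the principal point, pixels), "rvec" (rotation vector, rad) and "tvec" (3), from world to camera coordinates, as OpenCV has them; the wrist camera has in their place "hand_eye" (4x4, takes a point from camera to tool coordinates, whose origin is the TCP and whose axes are the flange's). Camera axes: x right, y down, z forward; pixel columns grow to the right and rows downward; lengths in m; the calibration is good to about 2 mm. The wrist camera is an equidistant fisheye: a pixel r from the principal point sees the ray r / f radians off the axis. A picture is of the moment at which its call begins: read the wrist's pose just before it. There is no depth.
- ctrl.hand_in(): hands the job in; it is judged then, once.
The state is a dict: "time_s": time; "joint_positions": joint angles; "qd": joint speeds; "tau": joint torques, N m; "ee_pos": TCP position; "orientation": TCP orientation; "contact_force": force on the tool from outside, world axes, zero at the start; "moment": the same for the moment, N m; "gripper_width": opening from 0.0 (shut) to 1.0 (fully open); "finger_force": force on a finger pad.
Only numpy, scipy, OpenCV 4.12 (cv2) and the standard library are available. Lean on these libraries where they do the work, as an engineer would, in place of code of your own. Each camera call takes 0.05 s, during which the arm holds its last target. There are 200 camera calls.

## Working session

There is one attempt and no reset: what is moved stays moved. The work goes in short steps, Python scripts to look and compute and a tool call to move; the robot and the scene stay as the last step left them, time stands still between calls to the robot, and variables do not carry over. Pictures are saved under pics/ and viewed, at most 10 in all, crops included, and the job is handed in when it is done.

Besides the shell and the picture viewer there is one more tool, called after "Emit:" by a JSON object that holds its "method" and its "body", one argument or row to a line. arm_command: Moves the arm, as the interface text tells. Its arguments: {"type":"object","properties":{"increments":{"type":"array"},"squeeze":{"type":"number"}},"required":["increments"]}

```bash
mkdir -p pics; ls
cat > h.py <<'E'
from station import ctrl
import numpy as np, cv2
from scipy.spatial.transform import Rotation as R
def grab(n):
    c=ctrl.camera(n); return c
def K(c):
    f=200/np.tan(np.radians(c["fovy"])/2); return np.array([[f,0,c["cx"]],[0,f,c["cy"]],[0,0,1.]])
def plane(c,uv,z):
    Rm=R.from_rotvec(np.ravel(c["rvec"])).as_matrix(); t=np.ravel(c["tvec"])
    o=-Rm.T@t; d=Rm.T@np.linalg.inv(K(c))@np.array([uv[0],uv[1],1.])
    return o+d*(z-o[2])/d[2]
def proj(c,P):
    return cv2.projectPoints(np.float64(P).reshape(-1,1,3),np.float64(c["rvec"]),np.float64(c["tvec"]),K(c),None)[0].reshape(-1,2)
E
python3 - <<'E'
from h import *
import pickle
s=ctrl.state(); print({k:np.round(v,3) for k,v in s.items()})
for n in("top","side"):
    c=grab(n); pickle.dump(c,open(n+".pkl","wb")); cv2.imwrite(f"pics/{n}0.png",c["frame"][:,:,::-1]); print(n,c["fovy"],c["cx"],c["cy"],c["rvec"],c["tvec"])
E
```

```text
pics
{'time_s': np.float64(0.0), 'joint_positions': array([ 1.134,  0.354,  1.634, -0.   ,  1.155, -0.002]), 'qd': array([-0.002, -0.002,  0.   ,  0.   ,  0.001, -0.001]), 'tau': array([ 1.0000e-03, -5.9383e+01, -3.3422e+01,  7.0000e-02,  2.3000e-02,
       -0.0000e+00]), 'ee_pos': array([0.263, 0.566, 0.214]), 'orientation': array([-6.780e-01, -3.067e+00,  2.000e-03]), 'contact_force': array([-0.029,  0.153,  0.693]), 'moment': array([ 0.   , -0.058, -0.003]), 'finger_force': np.float64(0.0), 'gripper_width': np.float64(0.999)}
top 47.64175286382161 323.908821816662 204.6173270074534 [ 2.13655956 -2.15106638  0.20971603] [0.00898349 0.59574677 0.98329375]
side 42.06088235223034 319.8774955803871 198.1440413946015 [ 2.10038874 -0.47580688  0.28360445] [-0.52453772  0.21803554  0.88515805]
```

View pics/top0.png

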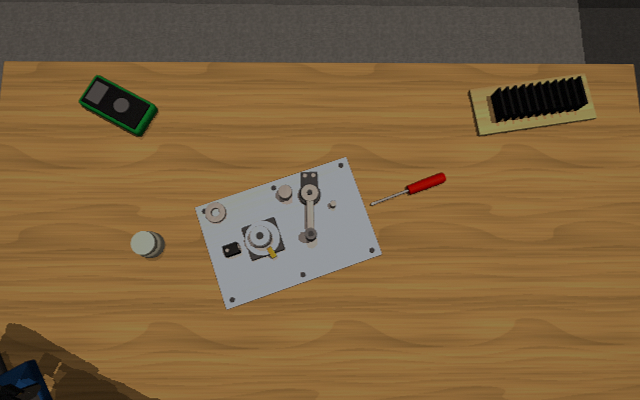

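View pics/side0.png

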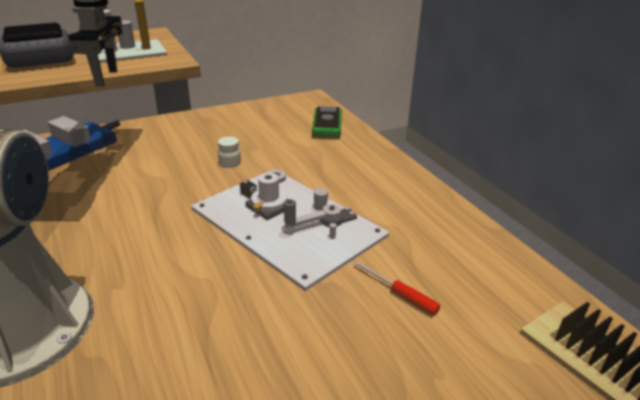

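The top view shows the hub near (260,236), the flag at (271,253), the pickup at (232,249), the pivot at (309,192), the roller top at (311,234), the stop post at (333,204), the collet at (285,192) and the bearing at (215,212). The side view agrees with this layout.

Run:
```python
from h import *
import pickle
c=pickle.load(open("top.pkl","rb")); f=c["frame"]
cv2.imwrite("pics/crop.png",cv2.resize(f[150:315,190:390],None,fx=3.6,fy=3.6,interpolation=cv2.INTER_CUBIC)[:,:,::-1])
hsv=cv2.cvtColor(f,cv2.COLOR_RGB2HSV)
sub=np.zeros(f.shape[:2],bool); sub[220:280,215:300]=1
br=sub&(hsv[...,0]>15)&(hsv[...,0]<32)&(hsv[...,1]>120)
y,x=np.nonzero(br); print("brass",len(x),x.mean(),y.mean(),x.min(),x.max(),y.min(),y.max())
dk=(f.max(2)<60).astype(np.uint8); n,l,st,ce=cv2.connectedComponentsWithStats(dk)
for i in range(1,n):
    if 190<ce[i][0]<390 and 150<ce[i][1]<315 and st[i][4]>5: print(st[i],ce[i].round(1))
for nm,uv,z in [("hubtop",(260,236),.093),("flag",(x.mean(),y.mean()),.042),("pickup",(232,249),.042),("pivot",(309.5,192),.044),("roller",(311,234),.093),("post",(333,204),.044),("collet",(285,191),.057),("bearing",(215,212),.026)]:
    print(nm,plane(c,uv,z).round(4))
```

```text
brass 61 266.1311475409836 254.18032786885246 215 275 247 279
[339 164   4   4  11] [340.3 165.2]
[299 173  19  32 154] [306.1 184.2]
[272 186   4   4  11] [273.2 187.8]
[308 190   4   5  14] [309.2 192.2]
[314 191   6  14  29] [316.8 198.6]
[280 194  12   6  20] [285.6 197.8]
[330 205   5   3   7] [331.6 206.3]
[265 218  12   8  30] [271.2 220.4]
[242 226   7  11  21] [244.8 230.3]
[257 233   6   6  29] [259.4 235.3]
[309 232   4   4   9] [310.4 233.7]
[306 237  10   5  24] [310.3 239.2]
[275 238   9  15  35] [279.5 246.8]
[223 242  18  15 169] [231.4 249.4]
[259 242  11   6  16] [264.4 245.3]
[370 249   4   4  11] [371.4 250.2]
[251 254  19   7  31] [259.3 257. ]
[302 273   3   4  10] [302.8 274.5]
[230 298   4   4  13] [231.6 299.6]
hubtop [0.5206 0.1444 0.093 ]
flag [0.4846 0.1359 0.042 ]
pickup [0.4968 0.2127 0.042 ]
pivot [0.6266 0.0378 0.044 ]
roller [0.5242 0.0345 0.093 ]
post [ 0.5983 -0.0161  0.044 ]
collet [0.6266 0.0934 0.057 ]
bearing [0.5839 0.257  0.026 ]
```

View pics/crop.png

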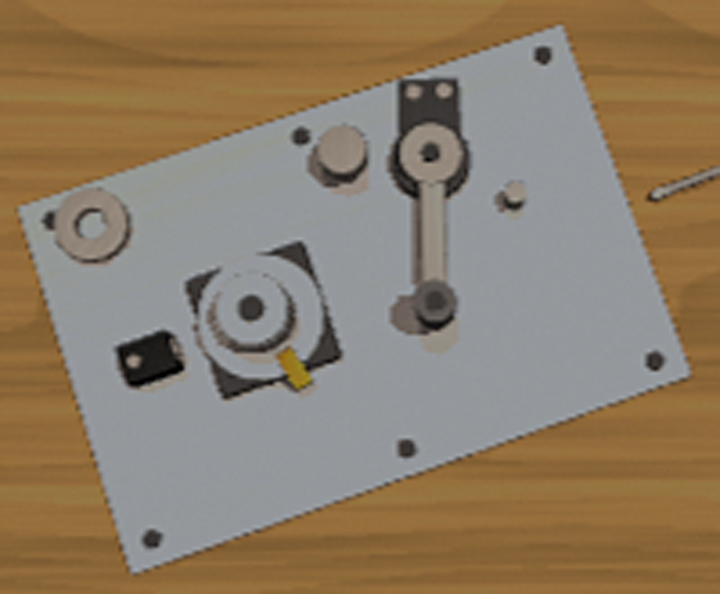

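Checks against the given sizes:

| Check | Measured | Given |
|---|---|---|
| Pivot to roller | 102 mm | 100 mm |
| Pivot to post | 61 mm | 60 mm |
| Pickup centre radius | 72 mm | 72 mm |

The geometry holds, so I'll work out the approach.

```bash
cat >> h.py <<'E'
def to(P):
    s=ctrl.state(); Rm=R.from_rotvec(s["orientation"]).as_matrix()
    return (Rm.T@(np.array(P)-s["ee_pos"])/.025).round(2), s
E
python3 - <<'E'
from h import *
d,s=to([.521,.145,.2]); print(d, R.from_rotvec(s["orientation"]).as_matrix().round(3))
import pickle
c=pickle.load(open("top.pkl","rb"))
h=plane(c,(259.6,235.5),.093)
for uv in [(271.9,252.2),(231.9,249.7)]:
    v=plane(c,uv,.042)-h; print(h.round(4),np.hypot(*v[:2]),np.degrees(np.arctan2(v[1],v[0])))
E
```

```text
[-16.46 -10.94   0.57] [[-0.907  0.421 -0.001]
 [ 0.421  0.907 -0.001]
 [ 0.    -0.001 -1.   ]]
[0.5217 0.1453 0.093 ] 0.039545759805968736 -145.73204570806104
[0.5217 0.1453 0.093 ] 0.07263027956526515 111.32933819256293
```

Emit:
{"method": "arm_command", "body": {
  "increments": [-0.82, -0.55, 0, 0, -1, -0.82, -0.55, 0, 0, -1, -0.82, -0.55, 0, 0, -1, -0.82, -0.55, 0, 0, -1, -0.82, -0.55, 0, 0, -1, -0.82, -0.55, 0, 0, -1, -0.82, -0.55, 0, 0, -1, -0.82, -0.55, 0, 0, -1]
}}

```text
time_s: 1.1
ee_pos: [0.3665, 0.3959, 0.2148]
orientation: [0.679, 3.067, 0.0]
contact_force: [0.3, -0.5, -0.3]
gripper_width: 0.999
finger_force: 0.0
```

Emit:
{"method": "arm_command", "body": {
  "increments": [-0.82, -0.55, 0, 0, -1, -0.82, -0.55, 0, 0, -1, -0.82, -0.55, 0, 0, -1, -0.82, -0.55, 0, 0, -1, -0.82, -0.55, 0, 0, -1, -0.82, -0.55, 0, 0, -1, -0.82, -0.55, 0, 0, -1, -0.82, -0.55, 0, 0, -1]
}}

```text
time_s: 2.1
ee_pos: [0.4684, 0.227, 0.2147]
orientation: [0.679, 3.067, 0.0]
contact_force: [-0.1, 0.4, -0.2]
gripper_width: 0.996
finger_force: 0.0
```

Emit:
{"method": "arm_command", "body": {
  "increments": [-0.82, -0.55, 0, 0, -1, -0.82, -0.55, 0, 0, -1, -0.82, -0.55, 0, 0, -1, -0.82, -0.55, 0, 0, -1, 0, 0, 0, 0, -1, 0, 0, 0, 0, -1, 0, 0, 0, 0, -1, 0, 0, 0, 0, -1]
}}

```text
time_s: 3.1
ee_pos: [0.519, 0.1452, 0.2146]
orientation: [-0.676, -3.068, -0.0]
contact_force: [0.1, -1.5, 0.4]
gripper_width: 0.997
finger_force: 0.0
```

Run:
```python
from h import *
import pickle
s=ctrl.state(); c=grab("wrist"); pickle.dump((s,c),open("w1.pkl","wb")); cv2.imwrite("pics/w1.png",c["frame"][:,:,::-1])
print(s["time_s"],s["ee_pos"],s["orientation"],s["joint_positions"],c["fovy"],c["cx"],c["cy"],c["hand_eye"].round(3))
```

```text
3.1 [0.51896185 0.14520288 0.2146162 ] [-6.76451009e-01 -3.06784311e+00 -1.20010244e-04] [ 2.69972248e-01  2.19422560e-01  1.81762719e+00  1.05360813e-04
  1.10455737e+00 -8.66822318e-01] 65.70646984690485 324.9009350343982 197.66238528003822 [[ 0.    -0.965 -0.264  0.075]
 [ 1.     0.    -0.    -0.001]
 [ 0.    -0.264  0.965 -0.171]
 [ 0.     0.     0.     1.   ]]
```

View pics/w1.png

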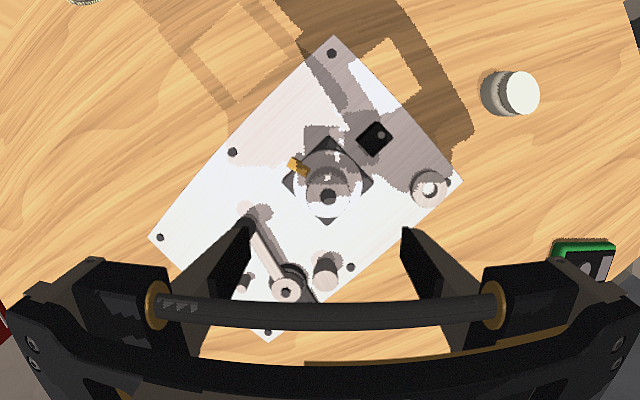

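The wrist view shows the hub bolt at (327,197), the brass flag at about (297,166) and the black pickup at about (375,138). The space around the hub is clear for the fingers.

```bash
cat >> h.py <<'E'
def wray(s,c,uv,z):
    f=200/np.tan(np.radians(c["fovy"])/2); d=np.array([uv[0]-c["cx"],uv[1]-c["cy"]]); r=np.hypot(*d); th=r/f
    v=np.array([*(d/max(r,1e-9)*np.sin(th)),np.cos(th)]); H=np.array(c["hand_eye"]); Rm=R.from_rotvec(s["orientation"]).as_matrix()
    o=Rm@H[:3,3]+s["ee_pos"]; w=Rm@H[:3,:3]@v; return o+w*(z-o[2])/w[2]
def comp(m):
    n,l,st,ce=cv2.connectedComponentsWithStats(m.astype(np.uint8)); i=1+np.argmax(st[1:,4]); return l==i,st[i],ce[i]
def meas(s,c,box):
    f=c["frame"]; hsv=cv2.cvtColor(f,cv2.COLOR_RGB2HSV); x0,y0,x1,y1=box; sub=np.zeros(f.shape[:2],bool); sub[y0:y1,x0:x1]=1
    return comp(sub&(hsv[...,0]>13)&(hsv[...,0]<32)&(hsv[...,1]>130))
E
python3 - <<'E'
from h import *
import pickle
s,c=pickle.load(open("w1.pkl","rb")); f=c["frame"]
m,st,fl=meas(s,c,(275,145,320,190)); print("flag",st,fl)
d=np.zeros(m.shape,bool); d[115:160,350:400]=1
_,st2,pk=comp(d&(f.max(2)<45)); print("pk",st2,pk)
d[:]=0; d[180:212,310:345]=1
_,st3,hb=comp(d&(f.max(2)<75)); print("bolt",st3,hb)
h=wray(s,c,hb,.093); F=wray(s,c,fl,.042); P=wray(s,c,pk,.042); print(h,F,P)
for q in(F,P):
    v=(q-h)[:2]; print(np.hypot(*v),np.degrees(np.arctan2(v[1],v[0])))
print("roller?")
E
```

```text
flag [287 157  23  20 222] [298.03603604 166.68468468]
pk [356 122  36  35 655] [373.30534351 138.60763359]
bolt [320 189  16  13 127] [327.11023622 194.19685039]
[0.52106508 0.14529087 0.093     ] [0.4905291  0.12375974 0.042     ] [0.49679089 0.21354743 0.042     ]
0.03736356169514527 -144.81207451522232
0.0724444234778991 109.57699494684095
roller?
```

Emit:
{"method": "arm_command", "body": {
  "increments": [-0.07, 0.03, 0.85, 0, -1, 0, 0, 0.85, 0, -1, 0, 0, 0.85, 0, -1, 0, 0, 0.85, 0, -1, 0, 0, 0.85, 0, -1, 0, 0, 0.85, 0, -1, 0, 0, 0.85, 0, -1, 0, 0, 0.5, 0, -1],
  "squeeze": 12
}}

```text
time_s: 4.15
ee_pos: [0.5207, 0.1449, 0.0523]
orientation: [-0.677, -3.067, 0.001]
contact_force: [0.3, -0.7, 0.3]
gripper_width: 1.003
finger_force: 0.0
```

Emit:
{"method": "arm_command", "body": {
  "increments": [0, 0, 0, 0, -1, 0, 0, 0, 0, 1, 0, 0, 0, 0, 1, 0, 0, 0, 0, 1, 0, 0, 0, 0, 1, 0, 0, 0, 0, 1, 0, 0, 0, 0, 1, 0, 0, 0, 0, 1]
}}

```text
time_s: 5.15
ee_pos: [0.5226, 0.1466, 0.0536]
orientation: [0.678, 3.065, 0.005]
contact_force: [3.1, 10.9, -4.2]
gripper_width: 0.473
finger_force: 12.0
```

Emit:
{"method": "arm_command", "body": {
  "increments": [0, 0.08, 0, 0, 1, 0, 0, 0, 1, 1, 0, 0, 0, 1, 1, 0, 0, 0, 1, 1, 0, 0, 0, 1, 1, 0, 0, 0, 1, 1, 0, 0, 0, 1, 1, 0, 0, 0, 1, 1]
}}

```text
time_s: 6.15
ee_pos: [0.5235, 0.1476, 0.0536]
orientation: [1.572, 2.718, 0.005]
contact_force: [4.4, 6.7, -5.3]
gripper_width: 0.478
finger_force: 12.0
```

Emit:
{"method": "arm_command", "body": {
  "increments": [0, 0, 0, 1, 1, 0, 0, 0, 1, 1, 0, 0, 0, 1, 1, 0, 0, 0, 1, 1, 0, 0, 0, 1, 1, 0, 0, 0, 1, 1, 0, 0, 0, 1, 1, 0, 0, 0, 1, 1]
}}

```text
time_s: 7.15
ee_pos: [0.525, 0.1478, 0.0536]
orientation: [2.407, 2.016, 0.009]
contact_force: [10.0, 5.8, -10.0]
gripper_width: 0.477
finger_force: 12.0
```

Emit:
{"method": "arm_command", "body": {
  "increments": [0, 0, 0, 1, 1, 0, 0, 0, 1, 1, 0, 0, 0, 1, 1, 0, 0, 0, 1, 1, 0, 0, 0, 1, 1, 0, 0, 0, 0.9, 1, 0, 0, 0, 0, 1, 0, 0, 0, 0, 1]
}}

```text
time_s: 8.15
ee_pos: [0.5258, 0.1471, 0.0537]
orientation: [2.839, 1.342, 0.011]
contact_force: [13.1, 2.5, -10.8]
gripper_width: 0.476
finger_force: 12.0
```

Run:
```python
from h import *
import pickle
s=ctrl.state(); print(s["joint_positions"].round(3)); c=grab("wrist"); pickle.dump((s,c),open("w2.pkl","wb")); cv2.imwrite("pics/w2.png",c["frame"][:,:,::-1])
t=grab("top"); pickle.dump(t,open("top2.pkl","wb")); w=cv2.resize(t["frame"][180:290,200:340],None,fx=2.8,fy=2.8,interpolation=cv2.INTER_CUBIC)
o=np.zeros((400+308,640,3),np.uint8); o[:400]=c["frame"]; o[400:,:392]=w[:308,:392]; cv2.imwrite("pics/c2.png",cv2.resize(o[:,:,::-1],None,fx=.84,fy=.84))
```

```text
[ 2.700e-01  4.380e-01  1.933e+00 -1.000e-03  7.640e-01  9.590e-01]
```

View pics/c2.png

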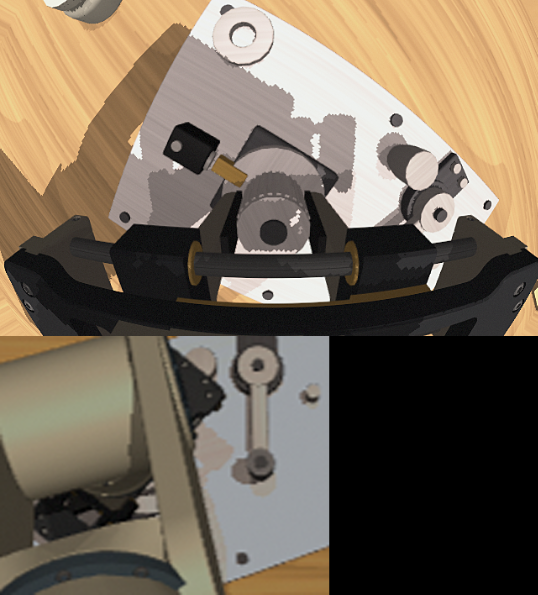

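The flag now points at the pickup nose: brass at about (228,172) in the view, nose at about (208,160). I'll get the angular error from the wrist image.

Run:
```python
from h import *
import pickle
s,c=pickle.load(open("w2.pkl","rb")); f=c["frame"]
m,st,fl=meas(s,c,(245,180,300,230)); print("flag",st,fl)
d=np.zeros(m.shape,bool); d[140:210,190:262]=1
mp,st2,pk=comp(d&(f.max(2)<45)); print("pk",st2,pk)
d[:]=0; d[260:300,300:345]=1
_,st3,hb=comp(d&(f.max(2)<75)); print("bolt",st3,hb)
h=wray(s,c,hb,.093); F=wray(s,c,fl,.042); P=wray(s,c,pk,.042); print(h,F,P)
ys,xs=np.nonzero(m)
def ax(q,z):
    w=np.array([wray(s,c,p,z)[:2] for p in q]); e=np.linalg.eigh(np.cov(w.T))[1][:,1]; return np.degrees(np.arctan2(*e[::-1]))%180, (w@e).ptp() if 0 else np.ptp(w@e)
print("flag axis",ax(np.c_[xs,ys],.042))
for q in(F,P):
    v=(q-h)[:2]; print(np.hypot(*v),np.degrees(np.arctan2(v[1],v[0])))
    v=q[:2]-np.array([.527,.1475]); print(' ',np.hypot(*v),np.degrees(np.arctan2(v[1],v[0])))
```

```text
flag [252 185  42  38 785] [272.25605096 203.4343949 ]
pk [ 195  146   67   62 2290] [227.58209607 174.62008734]
bolt [310 262  32  30 794] [325.31486146 276.28463476]
[0.52446801 0.14515687 0.093     ] [0.51318096 0.18288338 0.042     ] [0.50354739 0.21475399 0.042     ]
flag axis (np.float64(101.43401006812975), np.float64(0.025723900357476473))
0.039378763349217846 106.65616881494171
  0.0379861733667798 111.33321191190318
0.07267345537335235 106.73057053558685
  0.07122586432379209 109.22453379584393
```

The flag bearing is 106.7° and the pickup bearing is 106.7°, so the flag is timed. I'll relieve the side load, let go and lift.

Emit:
{"method": "arm_command", "body": {
  "increments": [0.08, 0.09, 0, 0, 1, 0, 0, 0, 0, 1, 0, 0, 0, 0, -1, 0, 0, 0, 0, -1, 0, 0, 0, 0, -1, 0, 0, 0, 0, -1, 0, 0, 0, 0, -1, 0, 0, 0, 0, -1]
}}

```text
time_s: 9.25
ee_pos: [0.525, 0.1466, 0.0533]
orientation: [2.84, 1.342, -0.0]
contact_force: [-0.8, -0.4, -0.5]
gripper_width: 1.001
finger_force: 0.0
```

Emit:
{"method": "arm_command", "body": {
  "increments": [0, 0, -0.8, 0, -1, 0, 0, -0.8, 0, -1, 0, 0, -0.8, 0, -1, 0, 0, -0.8, 0, -1, 0, 0, -0.8, 0, -1, 0, 0, 0, 0, -1, 0, 0, 0, 0, -1, 0, 0, 0, 0, -1]
}}

```text
time_s: 10.25
ee_pos: [0.5244, 0.1465, 0.1524]
orientation: [-2.84, -1.342, 0.002]
contact_force: [-0.1, -1.0, 0.3]
gripper_width: 1.001
finger_force: 0.0
```

Run:
```python
from h import *
import pickle
s=ctrl.state(); print(s["joint_positions"].round(3),R.from_rotvec(s["orientation"]).as_matrix().round(3)); c=grab("wrist"); pickle.dump((s,c),open("w3.pkl","wb")); cv2.imwrite("pics/w3.png",c["frame"][:,:,::-1])
```

```text
[ 0.27   0.3    1.864 -0.     0.979  0.957] [[ 0.635  0.773 -0.002]
 [ 0.773 -0.635 -0.   ]
 [-0.001 -0.001 -1.   ]]
```

View pics/w3.png

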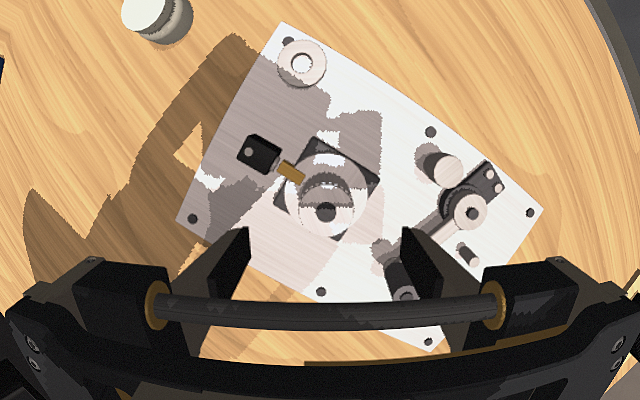

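The flag still faces the pickup: brass at (291,170), nose at (277,166). The pivot bolt is at (471,214) and the roller bolt at about (404,297).

Run:
```python
from h import *
import pickle
s,c=pickle.load(open("w3.pkl","rb")); f=c["frame"]
m,st,fl=meas(s,c,(275,155,310,185))
d=np.zeros(m.shape,bool); d[130:178,232:284]=1
_,_,pk=comp(d&(f.max(2)<45))
d[:]=0; d[198:226,312:340]=1
_,st3,hb=comp(d&(f.max(2)<75)); print(fl,pk,hb,st3)
h=wray(s,c,hb,.093); F=wray(s,c,fl,.042); P=wray(s,c,pk,.042)
for q in(F,P):
    v=(q-h)[:2]; print(np.hypot(*v),np.degrees(np.arctan2(v[1],v[0])))
pv=wray(s,c,(471.5,213.5),.046); ro=wray(s,c,(404.5,297),.093); po=wray(s,c,(463,247),.044); v=(ro-pv)[:2]
print("hub",h,"pivot",pv,"roller",ro,"post",po,np.hypot(*v),np.degrees(np.arctan2(v[1],v[0])))
print(to([ro[0],ro[1],.1524])[0])
```

```text
[290.3993994  172.11411411] [259.0305499  153.36150713] [325.8  205.86] [317 202  18   9 100]
0.036901257296896646 113.15949334575426
0.07095041211627925 111.07843471762202
hub [0.52723864 0.14866866 0.093     ] pivot [0.62743961 0.03652862 0.046     ] roller [0.52740206 0.03697925 0.093     ] post [0.60097701 0.00896675 0.044     ] 0.10003856896528185 179.74190618604985
[-3.31  2.87  0.  ]
```

Emit:
{"method": "arm_command", "body": {
  "increments": [-0.83, 0.72, 0, 0, -1, -0.83, 0.72, 0, 0, -1, -0.83, 0.72, 0, 0, -1, -0.83, 0.72, 0, 0, -1, 0, 0, 0, 1, -1, 0, 0, 0, 1, -1, 0, 0, 0, 1, -1, 0, 0, 0, 1, -1]
}}

```text
time_s: 11.3
ee_pos: [0.5277, 0.0367, 0.1527]
orientation: [-3.031, -0.824, 0.002]
contact_force: [-0.3, 0.0, 0.4]
gripper_width: 1.0
finger_force: 0.0
```

Emit:
{"method": "arm_command", "body": {
  "increments": [0, 0, 0, 1, -1, 0, 0, 0, 1, -1, 0, 0, 0, 1, -1, 0, 0, 0, 1, -1, 0, 0, 0, 1, -1, 0, 0, 0, 1, -1, 0, 0, 0, 0, -1, 0, 0, 0, 0, -1]
}}

```text
time_s: 12.3
ee_pos: [0.5278, 0.0368, 0.153]
orientation: [3.142, 0.019, -0.001]
contact_force: [0.4, 0.1, 0.3]
gripper_width: 1.0
finger_force: 0.0
```

Run:
```python
from h import *
d,s=to([.527,.0365,.055]); print(d,s["joint_positions"].round(2),R.from_rotvec(s["orientation"]).as_matrix().round(3))
```

```text
[-0.03  0.01  3.92] [0.07 0.28 1.9  0.   0.97 1.63] [[ 1.     0.012 -0.   ]
 [ 0.012 -1.    -0.   ]
 [-0.     0.    -1.   ]]
```

Emit:
{"method": "arm_command", "body": {
  "increments": [0, 0, 0.78, 0, -1, 0, 0, 0.78, 0, -1, 0, 0, 0.78, 0, -1, 0, 0, 0.78, 0, -1, 0, 0, 0.78, 0, -1, 0, 0, 0, 0, -1, 0, 0, 0, 0, -1, 0, 0, 0, 0, -1],
  "squeeze": 20
}}

```text
time_s: 13.3
ee_pos: [0.5286, 0.0368, 0.0567]
orientation: [-3.141, -0.017, -0.002]
contact_force: [0.3, -0.5, -0.2]
gripper_width: 0.999
finger_force: 0.0
```

Emit:
{"method": "arm_command", "body": {
  "increments": [0, 0, 0, 0, 1, 0, 0, 0, 0, 1, 0, 0, 0, 0, 1, 0, 0, 0, 0, 1, 0, 0, 0, 0, 1, 0, 0, 0, 0, 1, 0, 0, 0, 0, 1, 0, 0, 0, 0, 1]
}}

```text
time_s: 14.3
ee_pos: [0.5279, 0.0357, 0.0558]
orientation: [3.14, 0.018, -0.0]
contact_force: [-0.2, -7.8, -0.3]
gripper_width: 0.279
finger_force: 20.0
```

Emit:
{"method": "arm_command", "body": {
  "increments": [0.015, 0.35, 0, -1, 1, 0.015, 0.35, 0, -1, 1, 0.015, 0.35, 0, -1, 1, 0.015, 0.35, 0, -1, 1, 0.015, 0.35, 0, -1, 1, 0.015, 0.35, 0, -1, 1, 0.015, 0.35, 0, -1, 1, 0, 0, 0, 0, 1],
  "squeeze": 35
}}

```text
time_s: 15.3
ee_pos: [0.5466, -0.0204, 0.0558]
orientation: [-2.991, -0.957, 0.0]
contact_force: [-0.8, 5.2, 0.7]
gripper_width: 0.275
finger_force: 35.0
```

Run:
```python
from h import *
s=ctrl.state(); Rm=R.from_rotvec(s["orientation"]).as_matrix()
v=s["ee_pos"][:2]-np.array([.6275,.0365]); print(np.hypot(*v),np.degrees(np.arctan2(v[1],v[0]))%360, "force tool",Rm.T@s["contact_force"],Rm.round(2)[:2,:2])
```

```text
0.09895462927997924 215.12402492793703 force tool [ 2.36929652 -4.66113923 -0.72602125] [[ 0.81  0.58]
 [ 0.58 -0.81]]
```

Emit:
{"method": "arm_command", "body": {
  "increments": [0.015, 0.35, 0, -1, 1, 0.015, 0.35, 0, -1, 1, 0.01, 0.2, 0, -0.6, 1, 0, 0.1, 0, 0, 1, 0, 0.07, 0, 0, 1, 0, 0, 0, 0, 1, 0, 0, 0, 0, 1, 0, 0, 0, 0, 1]
}}

```text
time_s: 16.3
ee_pos: [0.5633, -0.0387, 0.0558]
orientation: [-2.863, -1.288, 0.003]
contact_force: [-6.2, 8.1, 6.0]
gripper_width: 0.277
finger_force: 35.0
```

Run:
```python
from h import *
s=ctrl.state(); Rm=R.from_rotvec(s["orientation"]).as_matrix()
v=s["ee_pos"][:2]-np.array([.6275,.0365]); print(np.hypot(*v),np.degrees(np.arctan2(v[1],v[0]))%360, "force tool",Rm.T@s["contact_force"],np.abs(s["qd"]).max())
c=grab("wrist"); cv2.imwrite("pics/w4.png",c["frame"][:,:,::-1])
```

```text
0.09889111072550971 229.53503305056427 force tool [  1.93660853 -10.08829139  -5.94792037] 0.0013957330657875485
```

View pics/w4.png

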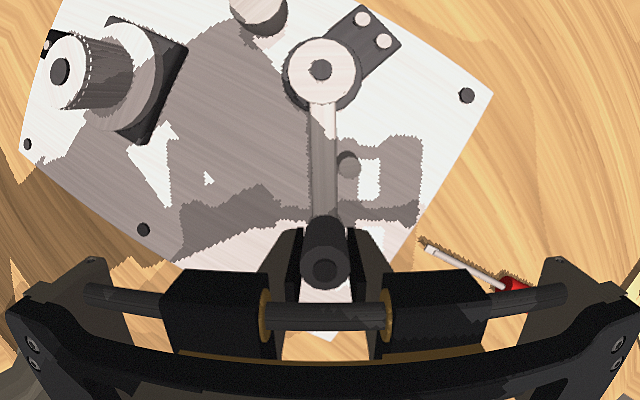

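The arm at (330,165) now touches the stop post at (348,165). It is 49.8° from rest and the stop is at 48.7°. I'll add a little more push and check the flag from the top view.

Emit:
{"method": "arm_command", "body": {
  "increments": [0, 0.07, 0, 0, 1, 0, 0, 0, 0, 1, 0, 0, 0, 0, 1, 0, 0, 0, 0, 1, 0, 0, 0, 0, 1, 0, 0, 0, 0, 1, 0, 0, 0, 0, 1, 0, 0, 0, 0, 1]
}}

```text
time_s: 17.35
ee_pos: [0.5642, -0.0397, 0.0557]
orientation: [-2.862, -1.288, 0.004]
contact_force: [-8.1, 9.5, 6.4]
gripper_width: 0.272
finger_force: 35.0
```

Run:
```python
from h import *
c=grab("top"); cv2.imwrite("pics/t5.png",cv2.resize(c["frame"][150:315,190:390],None,fx=3.6,fy=3.6,interpolation=cv2.INTER_CUBIC)[:,:,::-1])
```

```text
(no output)
```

View pics/t5.png

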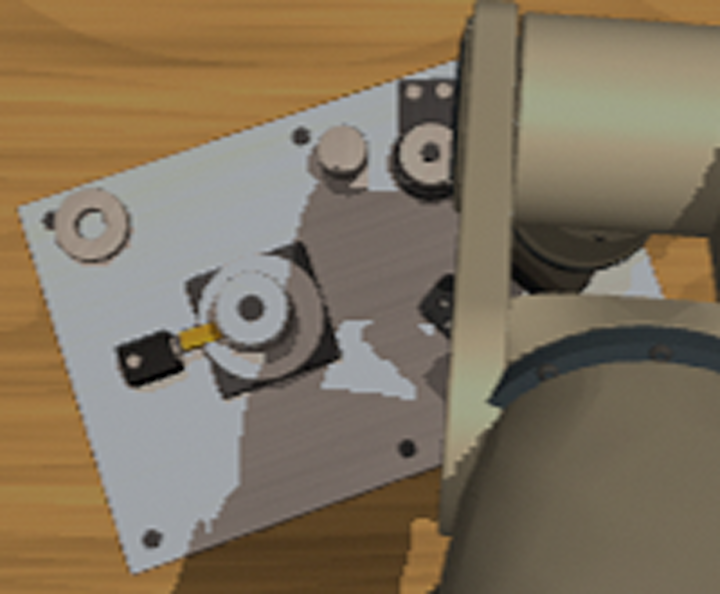

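The flag at (198,337) lies on the line from the pulley axis to the pickup at (151,359). The bearing and collet have not moved. Handing in.

```bash
python3 -c "
from station import ctrl
print(ctrl.hand_in())"
```

```text
the job is handed in; nothing more can be done
None
```

I turned the flag to face the pickup, let go of the pulley, swung the tensioner arm to its stop and handed the job in at about 17 s with the gripper still holding it there; the hand-in returned no verdict.

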